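# Set the crack tester and scan the plate

### The arm

A 7-joint arm with a two-finger parallel gripper is mounted at the origin on the work surface. World frame = base frame: x ahead of the robot, y to its left, z up, the work surface at z = 0. Lengths are in m, angles in degrees, forces in N, time in s.
With the tool pointing down it reaches from about 0.35 to 0.775 m from the base axis. Payload 3.1 kg.
Tool frame: the origin (TCP) lies between the finger pads, 19 mm behind the fingertips; this is the grasp point; z points along the fingers, y is the line along which they close (so a half turn about z gives the same grasp; the last joint's range is limited). The gripper opens to 85 mm and grips with 20 to 120 N. Pads are 22 mm wide; open, the fingers measure 114 mm over their backs; the gripper's body (76 mm by 85 mm) begins 54 mm behind the grasp point. The pads swing forward as they close: fully open they stand 13 mm farther back than shut.
Start: joints at [62.584, 17.813, 0.802, 86.603, -0.252, 75.585, -1.558], TCP at [0.233, -0.498, 0.25] pointing down, gripper open.
Joint ranges: [-154.91, 154.91], [-16.99, 109.72], [-72.82, 74.43], [7.12, 147.25], [-82.49, 262.49], [11.32, 116.49], [-174.64, 174.64]. Speed limits (degrees/s): [159.86, 159.86, 180, 180, 180, 180, 180].

### API

Orientations are given as [roll, pitch, yaw] about the fixed x, y, z axes, in that order (R = Rz(yaw) Ry(pitch) Rx(roll)).
In Python, from station import robot, fingers, vision, workorder, recognise gives the robot as it stands. Calls block until the motion is done:
- robot.move_to(position, orientation): joint-space move of the TCP to a pose.
- robot.line_to(position, orientation=None, velocity=0.15, f_stop=None): straight line of the TCP; orientation=None keeps the orientation; velocity is the mean speed in m/s. With f_stop (N) it stops when the force on the tool has changed by that much, and returns True; else False.
- robot.move_j(angles): joint-space move.
- fingers.gripper_to(opening, force=None): opening from 0.0 (shut) to 1.0 (fully open); force is the grip in N (None keeps the last); returns when the fingers have stopped.
- robot.pause(seconds).
- robot.inverse_kinematics(position, orientation): joint angles nearest the present ones, or None.
- vision.grab_frame(name): name is "scene" or "top" or "wrist"; returns the picture (400x640x3 uint8, red, green, blue); there is no depth.
- vision.calibration(name): a dict with "mtx" (3x3 intrinsics, pixels), "extrinsics" (4x4, takes a point from world to camera coordinates); the wrist camera has in their place "T_tool_cam" (4x4, takes a point from camera to tool coordinates, whose origin is the TCP and whose axes are the flange's). Camera axes: x right, y up, looking along -z (the intrinsics and any distortion apply to the point x, -y, -z); pixel columns grow to the right and rows downward; lengths in m; the calibration is good to about 2 mm. A picture is of the moment at which its call begins: read the wrist's pose just before it. calibration takes no time and is no camera call.
A pose or a line that the arm cannot do raises robot.PlanningError and nothing moves.
- workorder.close_job(): hands the job in; it is judged then, once.
Trained networks look in the newest picture that a camera, given by its name, has taken for a name from the list of things; names that differ only in an ending like _2 or _b are one class to them, and where a whole thing is asked for, a point or a joint stands for the part that bears it (a point fixed in the world has none). Each returns a list of dicts, best first, with "p" (0 to 1); they miss things now and then, are a little off and sometimes report something else, mostly with a low value. They report only what shows in the picture. A call takes as long as a camera call. They do not tell look-alikes from the thing itself.
- recognise(label, camera): "rect" ([centre column, centre row, width, height] in pixels, round what is visible of it).
Readings, each from a call of its own:
- robot.current_time_s(): time.
- robot.current_joint_positions(): joint angles.
- robot.current_dq(): joint speeds.
- robot.current_joint_torque(): joint torques, N m.
- robot.current_tool_pos(): TCP position.
- robot.current_eef_rot(): TCP orientation.
- robot.current_contact_force(): force on the tool from outside, world axes, zero at the start.
- robot.current_torque(): the same for the moment, N m.
- robot.current_finger_gap(): opening from 0.0 (shut) to 1.0 (fully open).
- robot.current_gripper_force(): force on a finger pad.
Only numpy, scipy, OpenCV 4.12 (cv2) and the standard library are available. Lean on these libraries where they do the work, as an engineer would, in place of code of your own. Each camera call takes 0.05 s, during which the arm holds its last target. There are 200 camera calls.

### The job

Turn the selector knob on the yellow crack tester until it clicks in at the orange mark, and let go of it. Then take the cordless probe from its dock and stroke its tip along the bright strip of the steel plate from the green mark to the red mark, keeping it lightly pressed on the plate (never over 20 N) all the way, and set the probe back down on its dock's two rails as you found it. Leave the other things on the bench where they are.

Things in the scene. Friction and masses are not known exactly. Their poses are not given: they have to be found in the camera images.
- tester: yellow crack tester, fixed wedge-shaped case 150 x 160 mm. Origin: centre of its underside; x front to back, y left, z up. Its black front panel rises from 30 mm high at x -75 mm to 122 mm at x +43 mm: it slopes 38 degrees from level, its normal pointing forward (-x) and up. The selector's axis is this normal at x -24.6, y 0, z 69.4 mm
- selector_grip (a point): on the knob's axis, 27 mm out from the panel: where the TCP should be to grip it. z points out of the panel along the axis, x along the pointer (bar end with a white line). The knob is a grey bar 44 mm long (x), 13 mm wide (y; grip across it), from 7 to 37 mm out from the panel, on a round skirt 54 mm across, 7 mm thick
- selector (a joint): angle of the knob (rad), grows clockwise as seen facing the panel. Seven click positions at 0, 0.4, ... 2.4, each with a mark, end stops just beyond; the pointer points straight up the panel at 1.2. The orange dot (13 mm) marks 2.0, the sixth; the others are white ticks. About 0.1 N m turns it over a click; left between two it springs to one
- rest: fixed blue work rest, base 120 (x) x 130 (y) x 20 mm; origin: centre of its underside, z up. It holds a dark steel plate, 64 (x) x 180 (y) x 12 mm: the middle of its top face is somewhere 53 to 77 mm above the origin, and it slopes along y by an unknown angle up to 8 degrees either way. A bright strip 24 mm wide runs along y at x 0, green mark at y +55 mm, red at y -55 mm
- dock: fixed black dock of the probe, 90 x 76 mm. Origin: centre of its underside, z up. Two rubber rails along x, 80 mm long, 12 mm wide, at y -23 and +23 mm, tops 12 mm above the origin
- dock_seat (a point): centre of the dock at the height of its rails' tops: where the probe's origin is when it is parked; x along the rails
- probe: cordless scan probe, about 190 g. Origin: centre of the underside of its white foot, 60 (x) x 52 (y) x 14 mm; on it a yellow grip fin 40 mm long (x), 14 mm thick (y), up to 46 mm above the origin. A sprung steel button 12 mm across sticks out 8 mm below; it gives up to 4 mm, with 1.8 N at first, 4.2 N at the end, and hangs between the rails when parked
- probe_grip (a point): point on the probe's fin 36 mm above the probe's origin, where the TCP should be when gripping it (across the fin's thickness, y)
- probe_tip (a point): lowest point of the probe's button, 8 mm below the probe's origin when the button is not pushed in
- cup: bystander: open blue plastic cup, 72 mm across, 85 mm tall. Origin: centre of its underside. Leave it alone
- spray: bystander: green spray can, 60 mm across, 160 mm tall. Origin: centre of its underside. Leave it alone
- jar: bystander: amber jar with a steel lid, 64 mm across, 85 mm tall. Origin: centre of its underside. Leave it alone
- carton: bystander: small cardboard carton, 60 x 100 x 50 mm. Origin: centre of its underside. Leave it alone
- bearing: bystander: steel bearing ring, 62 mm across, 18 mm high, lying flat. Origin: centre of its underside. Leave it alone
- wrench: bystander: steel wrench, 170 mm long, lying flat. Origin: centre of its underside (lying along its x). Leave it alone
Mind the look-alikes: they are no part of the job. What is shaped like the probe but turquoise is not meant. Of the things that look like the dock, take the one that is farthest to the robot's right at the start.

How it is judged:
By the outcome, as a careful person would: the job done as asked, in the order asked, and still so for the second after the job is handed in, with the robot touching nothing.
It also fails if it takes over 69 s, if anything falls off the work surface, if the arm or the gripper's body presses on something with over 40 N, if the wrist force passes 120 N, or if a joint passes its speed limit or range.

## Working session

There is one attempt and no reset: what is moved stays moved. The work goes in short steps, each a Python script; the robot and the scene stay as the last script left them, time stands still between calls to the robot, and variables do not carry over. Pictures are saved under pics/ and viewed, at most 10 in all, crops included, and the job is handed in when it is done.

```bash
ls; mkdir -p pics; python3 - <<'E'
from station import robot, vision, recognise
import cv2,numpy as np
ims=[]
for c in ["scene","top"]:
    im=vision.grab_frame(c); cv2.imwrite(f"pics/{c}0.png",im[:,:,::-1])
    k=vision.calibration(c); print(c,{a:(np.round(b,4).tolist() if hasattr(b,'shape') else b) for a,b in k.items()})
    for n in ["tester","selector_grip","rest","dock","probe"]:
        print(n,[(np.round(r["rect"],1).tolist(),round(r["p"],2)) for r in recognise(n,c)])
print(vision.calibration("wrist"), robot.current_time_s(), robot.current_eef_rot())
E
```

```text
pics
scene {'mtx': [[497.1581, 0.0, 309.128], [0.0, 497.1581, 197.0942], [0.0, 0.0, 1.0]], 'extrinsics': [[-0.517, 0.856, -0.0044, 0.2844], [-0.7322, -0.4395, 0.5203, 0.387], [0.4434, 0.2723, 0.854, -1.3711], [0.0, 0.0, 0.0, 1.0]]}
tester [([220.3, 155.3, 100.6, 74.3], 0.93), ([337.2, 176.1, 49.6, 25.3], 0.16)]
selector_grip [([227.5, 126.5, 25.4, 26.3], 0.62)]
rest [([378.6, 266.2, 90.4, 82.1], 0.89), ([337.5, 176.1, 55.0, 24.2], 0.57)]
dock [([338.7, 177.5, 54.4, 24.4], 0.89), ([466.5, 215.4, 47.7, 41.1], 0.57), ([223.2, 264.8, 33.8, 44.8], 0.54)]
probe [([293.5, 198.3, 30.7, 23.4], 0.88), ([337.0, 162.8, 35.7, 28.7], 0.75), ([374.8, 202.6, 33.6, 31.3], 0.58)]
top {'mtx': [[471.4407, 0.0, 335.0383], [0.0, 471.4407, 196.95], [0.0, 0.0, 1.0]], 'extrinsics': [[0.0077, -0.9998, -0.0178, 0.0306], [0.9928, 0.0055, 0.1195, -0.563], [-0.1194, -0.0186, 0.9927, -1.2584], [0.0, 0.0, 0.0, 1.0]]}
tester [([285.4, 125.5, 34.9, 28.9], 0.67), ([433.6, 202.1, 70.2, 67.4], 0.6)]
selector_grip [([439.9, 215.3, 22.6, 22.0], 0.79)]
rest [([276.9, 180.6, 64.6, 46.0], 0.82), ([344.8, 153.9, 30.5, 27.7], 0.73)]
dock [([345.9, 245.9, 34.8, 38.0], 0.79), ([238.2, 257.1, 36.8, 33.3], 0.78)]
probe [([303.2, 231.1, 24.4, 19.5], 0.98), ([346.1, 246.6, 18.2, 26.6], 0.95), ([362.9, 198.1, 30.0, 29.2], 0.73)]
{'mtx': array([[282.75352141,   0.        , 321.39951088],
       [  0.        , 282.75352141, 199.74052806],
       [  0.        ,   0.        ,   1.        ]]), 'T_tool_cam': array([[-7.32351366e-04,  9.56827234e-01,  2.90656340e-01,
         7.38696992e-02],
       [ 9.99999237e-01,  9.89942544e-04, -7.39200043e-04,
         4.44221016e-04],
       [-9.95019808e-04,  2.90655576e-01, -9.56827229e-01,
        -1.23531938e-01],
       [ 0.00000000e+00,  0.00000000e+00,  0.00000000e+00,
         1.00000000e+00]])} 0.6 [ 1.79997775e+02 -2.91382050e-04  2.50297590e+01]
```

View both.

```bash
python3 - <<'E'
import cv2
a=cv2.imread("pics/top0.png"); cv2.imwrite("pics/topc.png",cv2.resize(a[80:330,190:520],(792,600),interpolation=cv2.INTER_CUBIC))
a=cv2.imread("pics/scene0.png"); cv2.imwrite("pics/scenec.png",cv2.resize(a[70:320,160:493],(799,600),interpolation=cv2.INTER_CUBIC))
E
```

```text
(no output)
```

View pics/topc.png

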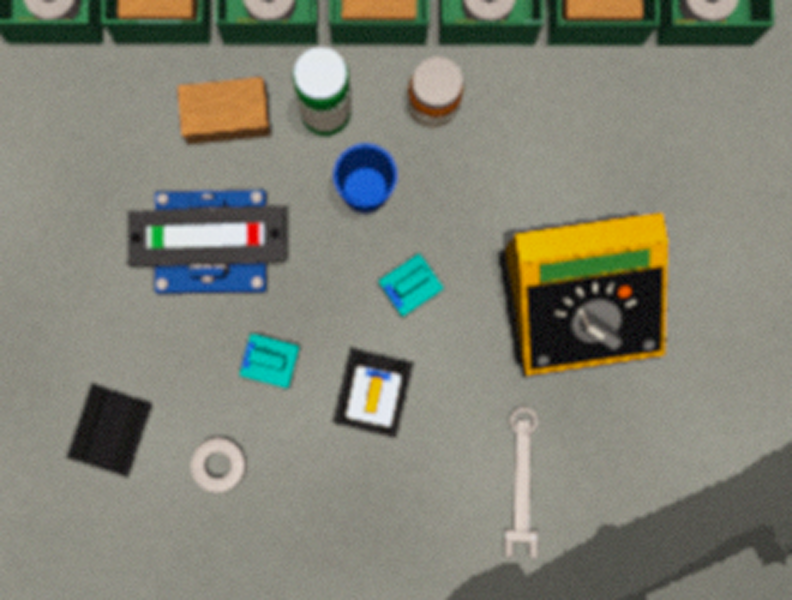

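View pics/scenec.png

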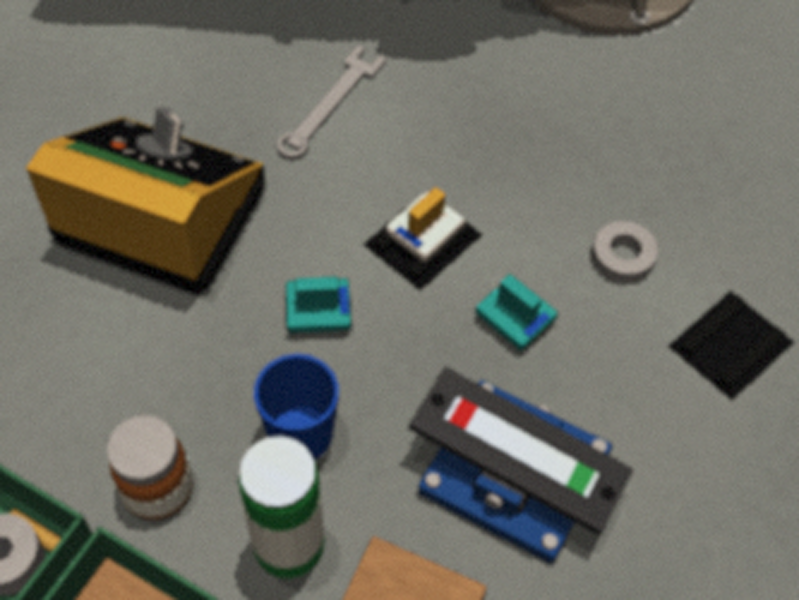

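Top view: the probe (yellow fin, white foot) sits on the right-hand dock, at crop (373,390). The two turquoise look-alikes are at (412,284) and (270,360), and the empty dock is at (110,430). The rest has its green mark on the left (157,237) and red on the right (253,234). The tester is at right, with the knob at (597,323) and the orange dot at (625,292). The scene view agrees.

```bash
cat > h.py <<'E'
import numpy as np, cv2
from scipy.spatial.transform import Rotation as Ro
from scipy.optimize import least_squares
from station import robot, fingers, vision, workorder, recognise
F=np.diag([1,-1,-1.])
def fixed(c):
    k=vision.calibration(c); E=k["extrinsics"]; return k["mtx"],E[:3,:3],E[:3,3],k.get("dist")
def pose(): return np.array(robot.current_tool_pos()),Ro.from_euler("xyz",robot.current_eef_rot(),degrees=True).as_matrix()
def wristcam(p,R):
    k=vision.calibration("wrist"); T=np.eye(4);T[:3,:3]=R;T[:3,3]=p
    E=np.linalg.inv(T@k["T_tool_cam"]); return k["mtx"],E[:3,:3],E[:3,3],None
def proj(cam,X):
    K,R,t,_=cam; q=(np.atleast_2d(X)@R.T+t)@F@K.T; return q[:,:2]/q[:,2:]
def ray(cam,uv):
    K,R,t,_=cam; d=R.T@(F@np.linalg.solve(K,[uv[0],uv[1],1.])); return -R.T@t,d/np.linalg.norm(d)
def onz(cam,uv,z):
    o,d=ray(cam,uv); return o+d*(z-o[2])/d[2]
def tri(obs):
    A=np.zeros((3,3));b=np.zeros(3);r=[ray(*o) for o in obs]
    for o,d in r: P=np.eye(3)-np.outer(d,d);A+=P;b+=P@o
    x=np.linalg.solve(A,b); return x,[np.linalg.norm((np.eye(3)-np.outer(d,d))@(x-o)) for o,d in r]
def snap(name):
    p,R=pose(); im=vision.grab_frame("wrist"); cv2.imwrite(f"pics/{name}.png",im[:,:,::-1]); np.savez(f"pics/{name}.npz",p=p,R=R); return im,wristcam(p,R)
def rpy(R): return Ro.from_matrix(R).as_euler("xyz",degrees=True)
def frame(x,y,yaw): return Ro.from_euler("z",yaw,degrees=True).as_matrix(),np.array([x,y,0.])
S=np.radians(38)
def Rpanel(yaw,a):  # tool: x along pointer direction at knob angle offset a (rad) from up
    u=np.array([np.cos(S),0,np.sin(S)]);n=np.array([-np.sin(S),0,np.cos(S)])
    return frame(0,0,yaw)[0]@np.column_stack([u,[0,-1,0],-n])@Ro.from_euler("z",a).as_matrix()
N=np.array([-np.sin(S),0,np.cos(S)]); PK=np.array([-.0246,0,.0694])
E
python3 - <<'E'
from h import *
np.set_printoptions(precision=4,suppress=True)
T=fixed("top");Sc=fixed("scene"); print(T[3])
tp=lambda u,v:(190+u/2.4,80+v/2.4)
sp=lambda u,v:(160+u/2.4,70+v/2.4)
a=onz(T,tp(526,375),.03);b=onz(T,tp(665,356),.03);d=b-a
yaw=np.degrees(np.arctan2(d[0],-d[1]));print("tester front",a,b,np.linalg.norm(d),yaw)
k=onz(T,tp(597,323),.0694+.0055);print("skirt",k)
print("orange tri",tri([(T,tp(625,292)),(Sc,sp(118,144))]))
print("dock",[onz(T,tp(*q),.008) for q in [(353,348),(413,361),(395,436),(333,423)]])
for n,q,r in [("fin top ends",(378,372),(440,193)),("green",(157,237),(582,478)),("red",(253,234),(462,412))]: print(n,tri([(T,tp(*q)),(Sc,sp(*r))]))
print("fin",onz(T,tp(378,372),.058),onz(T,tp(371,412),.058))
print("rest",[onz(T,tp(*q),.02) for q in [(155,191),(266,191),(266,292),(155,292)]])
for yw in (yaw,):
    R,_=frame(0,0,yw); c=k-R@(PK+.007*N); print("origin",c)
    for dist in (.16,.13,.029):
        print(robot.inverse_kinematics((c+R@(PK+dist*N)).tolist(),rpy(Rpanel(yw,0)).tolist()))
E
```

```text
None
tester front [ 0.4569 -0.1677  0.03  ] [ 0.4794 -0.3248  0.03  ] 0.15865407734004303 8.165112522296955
skirt [ 0.5126 -0.2398  0.0749]
orange tri (array([ 0.5451, -0.2674,  0.0895]), [np.float64(0.0004351455892782328), np.float64(0.0004351455892782384)])
dock [array([0.4875, 0.0285, 0.008 ]), array([ 0.4729, -0.0409,  0.008 ]), array([ 0.387 , -0.0203,  0.008 ]), array([0.4012, 0.0509, 0.008 ])]
fin top ends (array([0.4511, 0.0124, 0.0999]), [np.float64(0.01324184812443438), np.float64(0.013241848124434366)])
green (array([0.6092, 0.2521, 0.0512]), [np.float64(0.0007030115748092004), np.float64(0.0007030115748092085)])
red (array([0.6118, 0.1408, 0.0622]), [np.float64(0.0003516257245672205), np.float64(0.0003516257245671602)])
fin [ 0.458  -0.0001  0.058 ] [0.4139 0.0074 0.058 ]
rest [array([0.6688, 0.2612, 0.02  ]), array([0.6694, 0.1312, 0.02  ]), array([0.5508, 0.1293, 0.02  ]), array([0.55  , 0.2579, 0.02  ])]
origin [ 0.5412 -0.2357 -0.    ]
[ 60.7745   2.7337 -10.1271 124.7229 -50.045   42.7283   3.9385]
[ 59.5066   6.1002 -11.7905 125.2587 -52.837   38.2027   5.9852]
[ 60.3962  19.6373 -22.7373 124.5554 -63.1965  22.687   15.2456]
```

```bash
python3 - <<'E'
from h import *
R,_=frame(0,0,8.165); c=np.array([.5412,-.2357,0])
robot.move_to((c+R@(PK+.16*N)).tolist(),rpy(Rpanel(8.165,0)).tolist())
im,cam=snap("w_test"); print(robot.current_time_s(),pose()[0])
X=[(-.075,.08,.03),(-.075,-.08,.03),(.043,.08,.122),(.043,-.08,.122),PK+.007*N]
print(proj(cam,np.array(X)@R.T+c).round(1)); print(recognise("selector_grip","wrist"))
E
```

```text
1.8417 [ 0.41976167 -0.25490725  0.19635397]
[[246.5 245.1]
 [391.3 244.9]
 [234.5 101.7]
 [402.6 101.8]
 [318.8 190.7]]
[{'rect': [319.4, 186.8, 51.5, 53.3], 'p': 0.62}]
```

View pics/w_test.png

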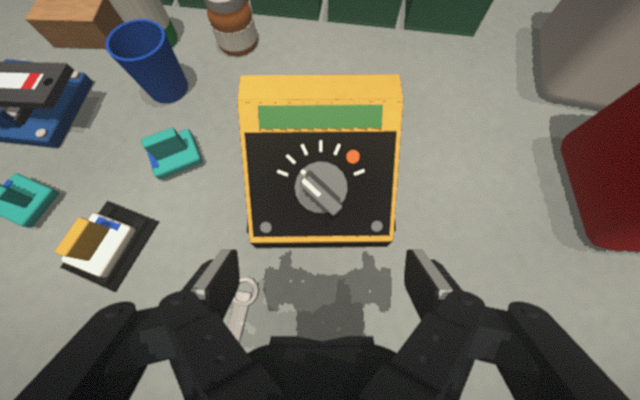

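```bash
python3 - <<'E'
import cv2
a=cv2.imread("pics/w_test.png"); cv2.imwrite("pics/w_testc.png",cv2.resize(a[90:250,225:415],(712,600),interpolation=cv2.INTER_CUBIC))
E
```

```text
(no output)
```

View pics/w_testc.png

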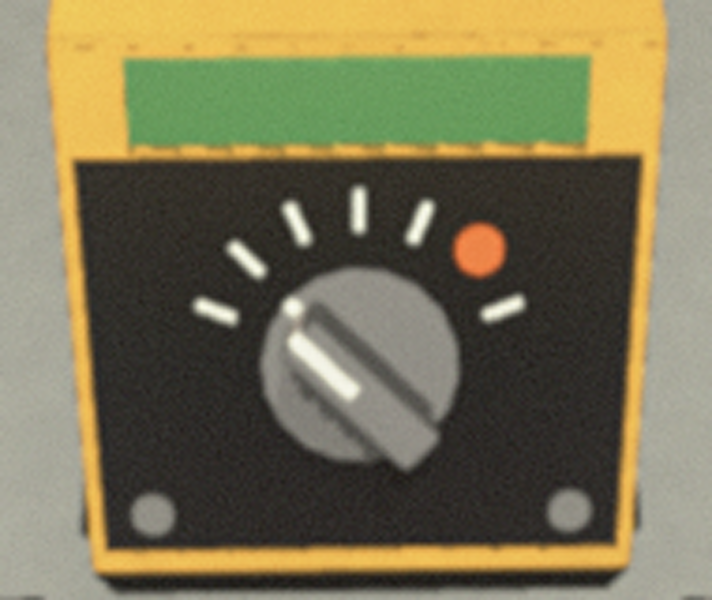

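The crop shows the pointer (white line and dot, upper left) on the second tick, θ≈0.4. The orange dot is upper right, and the skirt centre is at wrist pixel (321.1,187.3). The knob therefore needs to turn +1.6 rad. I'll refine the pose, then grip.

```bash
python3 - <<'E'
from h import *
np.set_printoptions(precision=4,suppress=True)
z=np.load("pics/w_test.npz");W=wristcam(z["p"],z["R"]);T=fixed("top")
X=np.array([PK+.007*N,(-.075,.08,.03),(-.075,-.08,.03)])
ow=np.array([[321.1,187.3],[251.2,242],[392.6,240.8]]);sg=np.array([.5,2,2])[:,None]
def f(q):
    R,c=frame(*q[:2],q[2]); Y=X@R.T+c
    return np.r_[((proj(W,Y)-ow)/sg).ravel(),(proj(T,Y[:1])[0]-(190+597/2.4,80+323/2.4))/1.]
s=least_squares(f,[.5412,-.2357,8.16],x_scale=[.01,.01,1]);print(s.x,s.fun)
R,c=frame(*s.x[:2],s.x[2]); np.save("tester.npy",s.x)
a=-.8; G=c+R@(PK+.029*N)
cur=robot.current_joint_positions()
for k in (a,a+np.pi):
    RR=Rpanel(s.x[2],k)
    for d in (.09,.029): print(k,d,robot.inverse_kinematics((c+R@(PK+d*N)).tolist(),rpy(RR).tolist()))
    print(robot.inverse_kinematics(G.tolist(),rpy(Rpanel(s.x[2],k+1.6)).tolist()))
E
```

```text
[ 0.5451 -0.2372  8.8037] [-0.0472  0.1706 -0.9582  0.3054  0.4526  0.0347  0.6536 -1.483 ]
-0.8 0.09 [ 58.9153  11.7093 -15.1636 124.5818 -56.3058  32.5979  55.0605]
-0.8 0.029 [ 57.8184  19.8098 -19.7297 123.7897 -63.5583  24.0012  61.7061]
[ 55.5482  19.5097 -17.0512 123.8704 -64.8792  24.8003 -28.9337]
2.3415926535897933 0.09 [  51.041    11.2101   -6.3899  124.8549  -58.6094   34.0708 -123.0653]
2.3415926535897933 0.029 [  47.5535   18.7664   -7.6824  124.1601  -68.7758   27.5312 -114.2991]
[ 64.5096  20.9653 -27.7042 123.5582 -58.8268  21.5518 146.2237]
```

```bash
python3 - <<'E'
from h import *
np.set_printoptions(precision=2,suppress=True)
q=np.load("tester.npy");R,c=frame(*q[:2],q[2]);o=rpy(Rpanel(q[2],-.8)).tolist()
P=lambda d:(c+R@(PK+d*N)).tolist()
fingers.gripper_to(.45,25)
robot.move_to(P(.09),o)
print("stop",robot.line_to(P(.029),o,velocity=.08,f_stop=12),robot.current_contact_force())
fingers.gripper_to(0,25); print("gap",robot.current_finger_gap(),robot.current_gripper_force(),robot.current_contact_force())
j=list(robot.current_joint_positions()); j7=j[6]
for k in (1,2,3,4):
    j[6]=j7-k*22.918; robot.move_j(j); print(robot.current_contact_force(),robot.current_torque())
print(robot.current_finger_gap(),robot.current_time_s())
E
```

```text
stop False [0.13 0.13 0.12]
gap 0.14418090094883 27.841228544712067 [-5.54  1.61  4.69]
[-5.64  0.77  4.59] [0.18 1.25 0.17]
[-8.01  1.16  7.79] [0.29 1.27 0.31]
[-10.68   1.36  10.22] [0.6  1.1  0.52]
[-10.09   2.22  10.77] [0.58 0.97 0.51]
0.1420881665773059 6.4
```

```bash
python3 - <<'E'
from h import *
q=np.load("tester.npy");R,c=frame(*q[:2],q[2])
fingers.gripper_to(.45)
p,RR=pose(); robot.line_to((p+R@N*.07).tolist(),velocity=.15)
robot.move_to((c+R@(PK+.16*N)).tolist(),rpy(Rpanel(q[2],0)).tolist())
im,cam=snap("w_test2"); print(robot.current_time_s())
cv2.imwrite("pics/w_test2c.png",cv2.resize(cv2.cvtColor(im,cv2.COLOR_RGB2BGR)[90:250,225:415],(712,600),interpolation=cv2.INTER_CUBIC))
E
```

```text
8.1583
```

View pics/w_test2c.png

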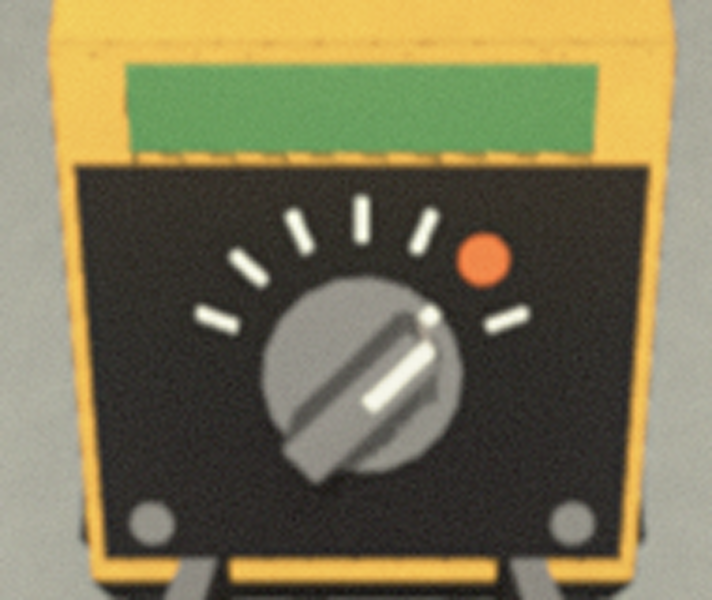

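The knob now points at the orange dot and has been released. Next I'll look at the rest and probe from the wrist camera.

```bash
python3 - <<'E'
from h import *
ws=[]
down=lambda yaw: rpy(frame(0,0,yaw)[0]@np.diag([1,-1,-1.])).tolist()
p,RR=pose(); robot.line_to((p+[-.02,0,.08]).tolist(),velocity=.25)
fingers.gripper_to(.6)
for n,pos,yaw in (("w_rest1",[.59,.23,.24],0),("w_rest2",[.59,.16,.24],0),("w_probe",[.432,.0046,.20],-13)):
    robot.move_to(pos,down(yaw)); im,cam=snap(n); ws.append(im[:,:,::-1])
print(robot.current_time_s())
cv2.imwrite("pics/w_both.png",np.vstack([cv2.resize(ws[0],(480,300)),cv2.resize(ws[2],(480,300))]))
E
```

```text
12.3583
```

View pics/w_both.png

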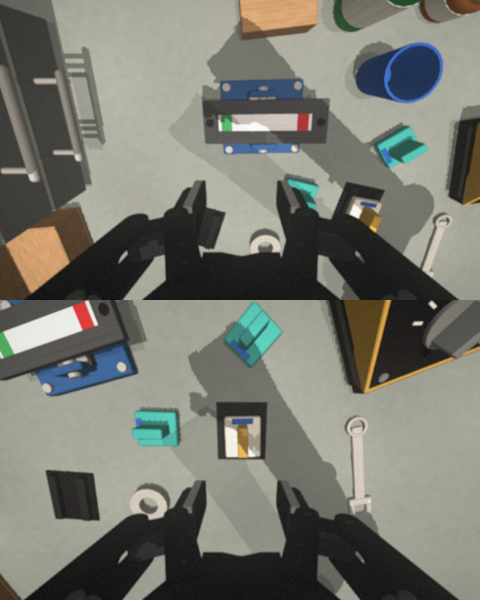

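The top half shows the rest, with green at (227,121) and red at (303,121) in the half-scale picture. The bottom half shows the probe and dock centred at about (242,430). I'll segment these.

```bash
cat > seg.py <<'E'
from h import *
np.set_printoptions(precision=4,suppress=True)
def load(n):
    z=np.load(f"pics/{n}.npz"); return cv2.imread(f"pics/{n}.png"),wristcam(z["p"],z["R"])
def blob(im,near,lo,hi,r=40):
    h=cv2.cvtColor(cv2.GaussianBlur(im,(3,3),0),cv2.COLOR_BGR2HSV)
    m=cv2.inRange(h,np.array(lo),np.array(hi))
    w=np.zeros_like(m);cv2.circle(w,tuple(int(v) for v in near),r,255,-1);m&=w
    n,L,st,ce=cv2.connectedComponentsWithStats(m);i=1+np.argmax(st[1:,4])
    return ce[i],st[i,4],cv2.minAreaRect(np.argwhere(L==i)[:,::-1].astype(np.float32)),np.argwhere(L==i)[:,::-1]
E
python3 - <<'E'
from seg import *
obs={"g":[],"r":[]};
for n in ("w_rest1","w_rest2"):
    im,c=load(n)
    for k,X,lo,hi in (("g",[.609,.252,.051],(45,80,40),(80,255,255)),("r",[.612,.141,.062],(0,0,0),(0,0,0))):
        nr=proj(c,X)[0]
        if k=="r":
            h=im.copy(); lo,hi=(172,120,60),(180,255,255)
            hs=cv2.cvtColor(im,cv2.COLOR_BGR2HSV); hs[...,0]=(hs[...,0]+90)%180; im2=cv2.cvtColor(hs,cv2.COLOR_HSV2BGR)
            b=blob(im2,nr,(80,120,60),(100,255,255),25)
        else: b=blob(im,nr,lo,hi,25)
        print(n,k,nr,b[0],b[1],b[2]); obs[k].append((c,b[0]))
tp=lambda u,v:(190+u/2.4,80+v/2.4);sp=lambda u,v:(160+u/2.4,70+v/2.4)
T=fixed("top");Sc=fixed("scene")
for k,t,s in (("g",(157,237),(582,478)),("r",(253,234),(462,412))):
    print(k,"wrist",tri(obs[k]),"all",tri(obs[k]+[(T,tp(*t)),(Sc,sp(*s))]))
im,c=load("w_probe"); nr=(322,182)
y=blob(im,nr,(15,120,60),(32,255,255));print("fin",y[:3]); bx=cv2.boxPoints(y[2]);print(bx)
print([onz(c,b,.058) for b in bx])
k=blob(im,nr,(0,0,0),(180,255,50),60);print("dock",k[:3]);bb=cv2.boxPoints(k[2]);print([onz(c,b,.008) for b in bb], onz(c,k[2][0],.008))
cv2.imwrite("pics/pc.png",cv2.resize(im[120:245,245:405],(768,600),interpolation=cv2.INTER_CUBIC))
E
```

```text
w_rest1 g [299.6903 166.1883] [301.8686 163.562 ] 274 ((302.0, 163.5), (21.0, 12.0), 90.0)
w_rest1 r [402.2511 164.9545] [403.4452 162.4258] 310 ((403.5, 162.5), (23.0, 13.0), 90.0)
w_rest2 g [234.7498 167.2019] [235.7849 164.4075] 265 ((235.77439880371094, 164.46951293945312), (22.307170867919922, 12.03703784942627), 83.6598129272461)
w_rest2 r [334.7941 165.5783] [335.2804 162.9831] 296 ((335.5, 163.0), (22.0, 13.0), 90.0)
g wrist (array([0.6128, 0.2492, 0.0555]), [np.float64(9.557338445055475e-05), np.float64(9.55733844509556e-05)]) all (array([0.6105, 0.2512, 0.0502]), [np.float64(0.002052434646663074), np.float64(0.0014746860226120778), np.float64(0.0010032136292224183), np.float64(0.002398240414570751)])
r wrist (array([0.6151, 0.1406, 0.0643]), [np.float64(3.802340116221934e-05), np.float64(3.802340116243845e-05)]) all (array([0.6134, 0.1406, 0.0623]), [np.float64(0.0015012928380440974), np.float64(0.0014652911320398446), np.float64(0.001812765212296244), np.float64(0.001252709741050527)])
fin (array([323.375 , 188.9238]), np.int32(512), ((323.0, 188.5), (43.0, 12.0), 90.0))
[[317. 167.]
 [329. 167.]
 [329. 210.]
 [317. 210.]]
[array([0.4598, 0.0039, 0.058 ]), array([ 0.4572, -0.0072,  0.058 ]), array([0.4151, 0.0021, 0.058 ]), array([0.4177, 0.0137, 0.058 ])]
dock (array([325.634, 151.983]), np.int32(1295), ((321.0582580566406, 173.0775146484375), (64.21294403076172, 72.118408203125), 1.7357046604156494))
[array([0.4112, 0.0514, 0.008 ]), array([0.4912, 0.0277, 0.008 ]), array([ 0.4734, -0.0404,  0.008 ]), array([ 0.392, -0.022,  0.008])] [0.4435 0.0038 0.008 ]
```

View pics/pc.png

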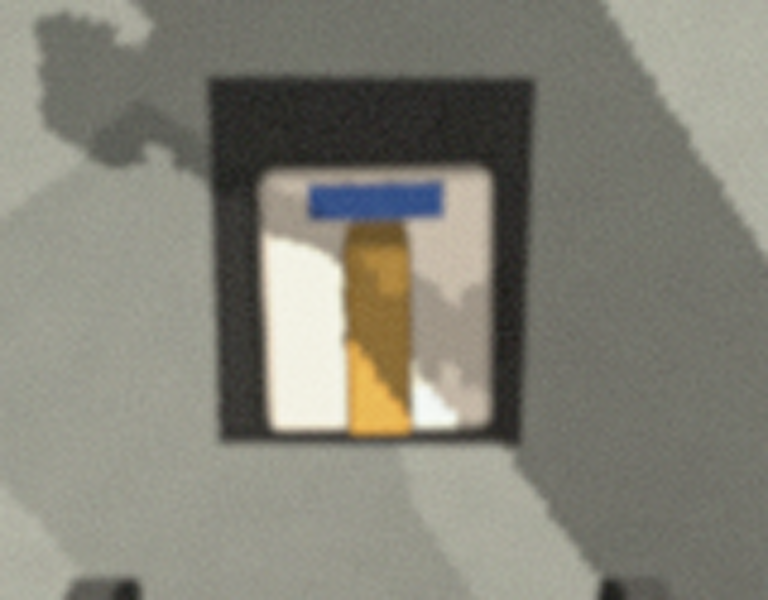

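The crop shows the probe sitting square on the dock with its blue stripe toward +x. Foot corners are at crop (257,168), (494,164), (494,432) and (267,433), and the fin top spans columns 345–411. I'll fit its pose from these.

```bash
python3 - <<'E'
from seg import *
im,c=load("w_probe"); cp=lambda q:(245+q[0]/4.8,120+q[1]/4.8)
X=np.array([(.03,.026,.026),(.03,-.026,.026),(-.03,-.026,.026),(-.03,.026,.026),(-.02,.007,.058),(-.02,-.007,.058)])
o=np.array([cp(q) for q in [(257,166),(494,164),(494,434),(267,435),(348,436),(411,436)]])
def f(q):
    R,t=frame(*q[:2],q[2]); return (proj(c,X@R.T+t)-o).ravel()
s=least_squares(f,[.437,.0046,-13],x_scale=[.01,.01,1]);print(s.x,s.fun.reshape(-1,2))
D=[onz(c,cp(q),.006) for q in [(210,80),(533,78),(520,440),(220,443)]];print(D,np.mean(D,0))
d=D[0]-D[3]+D[1]-D[2];print(np.degrees(np.arctan2(d[1],d[0])),np.linalg.norm(d)/2)
np.save("probe.npy",s.x)
down=lambda yaw: rpy(frame(0,0,yaw)[0]@np.diag([1,-1,-1.])).tolist()
print(robot.inverse_kinematics([s.x[0],s.x[1],.048],down(s.x[2])),robot.current_joint_positions())
E
```

```text
[  0.4353   0.0027 -12.0941] [[ 0.1576  1.3891]
 [ 0.1391  1.1185]
 [-0.5629 -1.1205]
 [ 0.0755 -0.7277]
 [-0.3874 -0.3419]
 [ 0.5434 -0.5227]]
[array([0.4908, 0.0295, 0.006 ]), array([ 0.4746, -0.0429,  0.006 ]), array([ 0.389 , -0.0232,  0.006 ]), array([0.4048, 0.0497, 0.006 ])] [0.4398 0.0033 0.006 ]
-13.088926722454024 0.08809302229261257
[  43.5749   30.6486  -58.598   116.9409   33.937    51.2027 -136.0222] [  56.9379   18.3483  -72.0444  106.423    18.7117   68.6016 -124.0182]
```

```bash
python3 - <<'E'
from h import *
np.set_printoptions(precision=3,suppress=True)
down=lambda yaw: rpy(frame(0,0,yaw)[0]@np.diag([1,-1,-1.])).tolist()
q=[.4365,.003,-12.6]
robot.move_j([0,17.8,0,86.6,0,75.6,-102]); print(pose()[0])
fingers.gripper_to(.5,45)
robot.move_to([q[0],q[1],.11],down(q[2])); print(robot.current_joint_positions())
print(robot.line_to([q[0],q[1],.048],velocity=.1,f_stop=8),pose()[0])
fingers.gripper_to(0,45); print("gap",robot.current_finger_gap()*85,robot.current_gripper_force(),robot.current_contact_force())
robot.line_to([q[0],q[1],.15],velocity=.12); robot.pause(.3)
print(robot.current_contact_force(),robot.current_finger_gap()*85,robot.current_time_s())
# rest IK for stroke with several tool tilts
for X in ([.6135,.25,.11],[.6145,.14,.12]): print(robot.inverse_kinematics(X,down(0)))
im,c=snap("w_held")
T=vision.grab_frame("scene"); cv2.imwrite("pics/held.png",np.vstack([im[120:400,160:480],T[60:260,200:520]])[:,:,::-1])
E
```

```text
[ 0.549 -0.016  0.249]
[  -1.451   12.834   -1.318  114.551    0.377   52.393 -105.593]
False [0.438 0.003 0.049]
gap 13.548713870519062 44.400590658187866 [0.136 0.209 4.573]
[-0.053  0.03  -1.591] 13.170144255847038 16.9417
[ -17.086   37.104  -10.691   77.643    7.042   65.897 -118.537]
[  -9.899   32.723   -6.824   83.254    4.089   64.265 -107.426]
```

View pics/held.png

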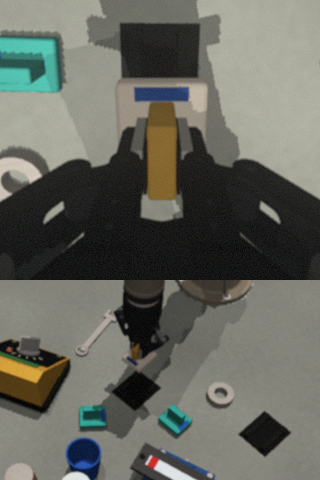

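The probe is held straight in the jaws, the dock is empty, and the gap and weight are right. Next: touch down on green and stroke with force feedback.

```bash
cat > stroke.py <<'E'
from h import *
np.set_printoptions(precision=3,suppress=True)
R=Ro.from_euler("z",1.6,degrees=True).as_matrix()@Ro.from_euler("x",-5.2,degrees=True).as_matrix()@np.diag([1,-1,-1.])
o=rpy(R).tolist(); n=-R[:,2]; L=R[:,2]*.0447
g=np.array([.6105,.2505,.0535]); r=np.array([.6136,.1405,.0635]); e=(r-g)/np.linalg.norm(r-g)
def F(k=4): return np.mean([robot.current_contact_force() for _ in range(k)],0)
go=lambda tip,**k: robot.line_to((tip-L).tolist(),o,**k)
robot.move_to((g+n*.03-L).tolist(),o); robot.pause(.4); b=F()
hit=go(g-n*.010-e*.001,velocity=.02,f_stop=2.3)
robot.pause(.15); p,_=pose(); tip=p+L; print("hit",hit,tip,(F()-b)@n,b)
if not hit: raise SystemExit
c=tip.copy(); f=(F()-b)@n; c-=n*np.clip((3-f)/.6e3,-.001,.0015); go(c,velocity=.02)
print("start",(F()-b)@n)
steps=14; ds=.112/steps; sl=0
for i in range(steps):
    c=c+e*ds+n*sl; go(c,velocity=.03)
    d=F()-b; f=d@n; corr=np.clip((f-3)/.6e3,-.0012,.0012)
    sl+=.3*corr; c=c+n*.5*corr
    print(i,round(f,2),pose()[0]+L-c,round(robot.current_time_s(),2))
    if np.linalg.norm(d)>10: print("high",d); break
    if f<1: print("low"); 
print("end tip",pose()[0]+L)
go(c+n*.05,velocity=.1); print(F()-b,robot.current_finger_gap()*85,robot.current_time_s())
E
python3 stroke.py
```

```text
hit True [0.61  0.251 0.05 ] 3.1016561118009736 [ 0.717  0.138 -1.348]
start 2.797025018516596
0 2.98 [-0. -0. -0.] 20.9
1 2.69 [ 0.    -0.001  0.   ] 21.32
2 2.62 [ 0.    -0.001  0.   ] 21.73
3 4.67 [ 0.    -0.001 -0.001] 22.15
4 2.33 [ 0.    -0.001  0.   ] 22.57
5 4.71 [ 0.    -0.001 -0.001] 22.98
6 2.18 [ 0.    -0.001  0.001] 23.4
7 4.44 [ 0.    -0.001 -0.001] 23.82
8 3.71 [ 0.    -0.001 -0.001] 24.23
9 2.95 [-0.    -0.001 -0.   ] 24.65
10 2.29 [ 0.    -0.001  0.001] 25.07
11 3.07 [ 0.    -0.001 -0.   ] 25.48
12 3.6 [ 0.    -0.001 -0.   ] 25.9
13 1.7 [ 0.    -0.001  0.001] 26.32
end tip [0.613 0.138 0.061]
[-1.013 -0.838  0.377] 13.094315444088922 26.9583
```

The force readings wandered between 1.7 and 4.7 N, so contact near the end isn't certain. Time allows a cleaner second stroke, so I'll check the sensor noise and repeat it with filtered feedback.

```bash
python3 - <<'E'
s=open("stroke.py").read()
s=s.replace("def F(k=4): return np.mean([robot.current_contact_force() for _ in range(k)],0)",
"""def F(k=4):
    a=[]
    for _ in range(k): a.append(robot.current_contact_force()); robot.pause(.02)
    F.sd=np.std(a,0); return np.mean(a,0)""")
s=s.replace("g=np.array([.6105,.2505,.0535]); r=np.array([.6136,.1405,.0635])","g=np.array([.6105,.2515,.0505]); r=np.array([.6136,.1390,.0612])")
s=s.replace("b=F()\n","b=F(20); print('sd',F.sd)\n",1).replace("(f-3)","(f-3.2)").replace("(3-f)","(3.2-f)").replace("sl+=.3*corr; c=c+n*.5*corr","act=((pose()[0]+L-c)@n*1e3).round(2); sl+=.08*corr; c=c+n*.4*corr")
s=s.replace("d=F()-b","d=F(6)-b").replace("pose()[0]+L-c,round","act,((c-g)@n*1e3).round(2),F.sd,round").replace("velocity=.03)","velocity=.04)")
open("stroke2.py","w").write(s)
E
python3 stroke2.py
```

```text
sd [0.63  0.469 0.491]
hit True [0.61  0.252 0.05 ] 3.5777699714421662 [-0.108  0.054 -1.585]
start 3.0970943715836112
0 3.58 -0.41 -0.06 [0.378 0.279 0.425] 30.64
1 3.29 -0.19 0.09 [0.445 0.556 0.461] 31.09
2 3.16 -0.13 0.16 [0.502 0.583 0.29 ] 31.54
3 2.99 -0.14 0.11 [0.235 0.263 0.442] 31.99
4 2.95 -0.13 0.0 [0.244 0.549 0.437] 32.44
5 3.11 -0.11 -0.03 [0.341 0.548 0.517] 32.89
6 2.95 -0.09 -0.18 [0.599 0.473 0.695] 33.34
7 2.79 -0.09 -0.47 [0.753 0.376 0.385] 33.79
8 3.18 -0.07 -0.56 [0.563 0.553 0.618] 34.24
9 3.4 -0.1 -0.5 [0.382 0.547 0.339] 34.69
10 2.78 -0.1 -0.82 [0.347 0.392 0.601] 35.14
11 3.48 -0.08 -0.74 [0.256 0.268 0.375] 35.59
12 3.33 -0.13 -0.72 [0.404 0.741 0.396] 36.04
13 3.12 -0.11 -0.82 [0.419 0.369 0.573] 36.49
end tip [0.613 0.14  0.06 ]
[ 0.088 -0.11  -0.553] 12.892724894013961 37.2083
```

The second stroke held a steady 2.8–3.6 N from green to red. Now I'll return the probe.

```bash
python3 - <<'E'
from h import *
np.set_printoptions(precision=4,suppress=True)
o=rpy(frame(0,0,-12.6)[0]@np.diag([1,-1,-1.])).tolist()
x,y=.4365,.003
p,_=pose(); robot.line_to([p[0],p[1],.16],velocity=.15)
robot.move_to([x,y,.13],o); robot.line_to([x,y,.055],velocity=.1); robot.pause(.2)
print("stop",robot.line_to([x,y,.0455],velocity=.015,f_stop=4),pose()[0],robot.current_contact_force())
robot.pause(.2)
fingers.gripper_to(.5); print(robot.current_finger_gap())
robot.line_to([x,y,.12],velocity=.1)
robot.move_to([.432,.0046,.20],rpy(frame(0,0,-13)[0]@np.diag([1,-1,-1.])).tolist())
im,c=snap("w_end"); T=vision.grab_frame("scene")
a=cv2.resize(im[110:260,225:425],(600,300*3//2)[:2]); print(robot.current_time_s(),robot.current_contact_force())
cv2.imwrite("pics/end.png",np.hstack([cv2.resize(im[120:245,245:405],(400,312)),cv2.resize(T[70:320,160:493],(400,312))])[:,:,::-1])
E
```

```text
stop True [0.4365 0.003  0.0488] [ 0.4668 -0.2723  3.9109]
0.5032623640335615
41.925 [ 0.9545  0.6858 -0.0537]
```

View pics/end.png

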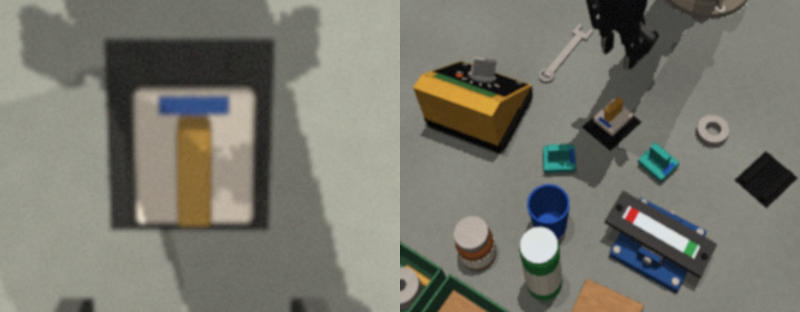

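The probe is back on its rails in the same picture position as before (foot corners at about (134,88) and (254,224) in the crop). The gripper is clear and everything else is unmoved.

```bash
python3 -c "
from station import workorder; print(workorder.close_job())"
```

```text
the job is handed in; nothing more can be done
None
```

The job is handed in at about 42 s of the 69 s: the knob is clicked in at the orange mark, the probe is back on its dock's rails as found, and nothing else on the bench looks moved; I stroked green to red twice because contact near the end of the first pass was uncertain (1.7–4.7 N), and the second pass held a steady 2.8–3.6 N.

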